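# Free a seized bottle stopper

## Robot

A 6-joint arm with a two-finger parallel gripper is mounted at the origin on a cart in front of the work surface, level with it; the furniture and walls round the work are solid. World frame = base frame: x ahead of the robot, y to its left, z up, the work surface at z = 0. Lengths are in m, angles in degrees, forces in N, time in s.
With the tool pointing down it reaches from about 0.35 to 0.875 m from the base axis. Payload 4.2 kg.
Tool frame: the origin (TCP) lies midway between the tips of the shut fingers; the grasp point (between the pads) lies 19 mm behind it; z points along the fingers, y is the line along which they close (so a half turn about z gives the same grasp; the last joint's range is limited). The gripper opens to 87 mm and grips with 3 to 60 N. Pads are 19 mm wide; open, the fingers measure 117 mm over their backs; the gripper's body (75 mm by 190 mm) begins 51 mm behind the grasp point.
Start: joints at [-59.897, 22.042, 0.453, 0, -68.411, -14.817], TCP at [0.165, -0.603, 0.223] pointing down, gripper open.
Joint ranges: [-179.83, 179.83], [-69.29, 118.12], [-61.27, 80.66], [-181.25, 117.63], [-171.15, -9.14], [-177.46, 177.46]. Speed limits (degrees/s): [159.86, 159.86, 180, 180, 180, 180].

## Interface

Orientations are given as a 3x3 rotation matrix whose columns are the frame's x, y, z axes.
In Python, from station import r, cams gives the robot as it stands.
- The arm moves only by the tool play_rows, never from a script. Its argument "commands" is text: rows parted by semicolons, each of 6 numbers parted by spaces: the shift along the world's x, y, z normalised to -1 to 1, where 1 is 30 mm, then the turn, a rotation vector about the world's x, y, z normalised to -1 to 1, where 1 is 0.15 rad. A call has 1 to 20 rows; each row shifts and turns the commanded pose from where the row before left it; what a row does not reach is not made up. A row lasts 1/10 s, in which the tool goes at most 50 mm and 8.59 degrees, less where a joint would pass 70% of its speed; a pose out of reach is approached as far as the arm can. A call with a number of a shift or a turn outside -1 to 1 is refused whole. A call with a gripper value outside its range is refused whole. "grip" is the finger opening in mm, from 0 to 87, set as the call begins (left out, the last holds). The fingers move at their own pace and stop on an object; the grip force is fixed at half the most. Time passes only in rows, so rows that do not move let the fingers close. It gives the time, the measured TCP pose, the force, the opening and the grip force at its end, in the units of the state.
- r.sense(): the state, without advancing time (a new reading comes with each control period).
- cams.capture(name): name is "scene" or "side" or "wrist"; returns (picture, depth): 400x640x3 uint8, blue, green, red; 400x640 float32, m along the optical axis (not along the pixel's ray), 0 where there is no reading.
- cams.camera_info(name): a dict with "mtx" (3x3 intrinsics, pixels), "R" (3x3) and "t" (3): a world point X has camera coordinates R X + t. Camera axes: x right, y down, z forward; pixel columns grow to the right and rows downward; lengths in m; the calibration is good to about 2 mm. A picture is of the moment at which its call begins: read the wrist's pose just before it. camera_info takes no time and is no camera call; for the wrist camera it gives the pose at the moment of the call.
- r.finish_job(): hands the job in; it is judged then, once.
The state is a dict: "time_s": time; "joints": joint angles; "joint_velocities": joint speeds; "effort": joint torques, N m; "tcp_pos": TCP position; "ee_rot": TCP orientation; "wrist_force": force on the tool from outside, world axes, zero at the start; "moment": the same for the moment, N m; "gripper_width": opening from 0.0 (shut) to 1.0 (fully open); "gripper_force": force on a finger pad.
Only numpy, scipy, OpenCV 4.12 (cv2) and the standard library are available. Lean on these libraries where they do the work, as an engineer would, in place of code of your own. Each camera call takes 0.05 s, during which the arm holds its last target. There are 200 camera calls.

## Task

The white stopper of the short, wide amber bottle is seized in its tapered neck. Twist it by its tab, either way, until it breaks free, then pull it straight up out of the neck and set it down gently in the black tray, where it may stand or lie. Do not touch the tall, slim bottle.

Things in the scene. Friction and masses are not known exactly. Their poses are not given: they have to be found in the camera images.
- stopper_tab (a point): Centre of the upright tab on the loose white stopper in the short amber bottle (bottle 92 mm wide, rim 125 mm high, in a fixed round base 120 mm wide). Tab 36 mm wide (point x), 12 mm thick (y, pinch here), 34 mm high (z). Below it a flange 41 mm wide, 6 mm thick, its top 17 mm below this point; then a 34 mm taper in the neck. The foot, 20 mm wide, is 57 mm below this point. 100 g. Seated, this point is at z = 0.148.
- seat (a joint): Turn (rad) of the seated stopper about its vertical axis: 0 at the start, positive anticlockwise from above, stops at 1.4 and -1.4. Resists with about 0.1 N m and stays where left, also once the stopper is out. At 0 a straight pull does not free the stopper; turned 30 degrees or more either way (45 is good) it lifts straight out with hardly any force.
- tray_in (a point): Centre of the paper slips in the loose black tray, on their upper face, 13 mm above the bench; z is up. The slips are 96 mm (along x) by 76 mm (along y); the tray's walls stand 13 mm higher than this point; inside them it is 122 mm (x) by 106 mm (y).
- tall_bottle: The tall, slim amber bottle, not to be touched; it may stand left or right of the short one. It has a like white stopper, fixed. 72 mm across, in a fixed round base 120 mm across; rim 180 mm and stopper's top 220 mm above the bench. Origin at the centre of its underside on the bench, z up.
There are look-alikes about, which are no part of the job. What is shaped like the part that bears stopper_tab but red is not meant.

How it is judged (in metres and radians):
On the way, in this order (a step that is already met when the one before it is completed fails the run):
1. the stopper is turned at least 26 degrees either way while still in the neck (raised less than 12 mm) ((value of joint seat above 0.45 rad or value of joint seat below -0.45 rad) and height (world z) of stopper_tab below 0.16 m), for 0.1 s.
2. the stopper is drawn up out of the neck (height (world z) of stopper_tab above 0.186 m).
At the end, for the whole second after the job is handed in: The stopper is released and rests in the black tray, standing or lying: the centre of its tab within 66 mm (tray's x) and 60 mm (tray's y) of the middle of the slips, less than 85 mm above the bench and above the slips' face (x of stopper_tab in the frame of tray_in between -0.066 and 0.066 m and y of stopper_tab in the frame of tray_in between -0.06 and 0.06 m and height (world z) of stopper_tab below 0.085 m and z of stopper_tab in the frame of tray_in above 0 m); the robot touches nothing.
It fails at once if the tall bottle is touched with more than 2 N (contact force between any of the fingers, the arm and tall_bottle above 2 N).
It fails at once if the tray is struck by the stopper with more than 40 N (thrown or dropped in) (contact force between stopper and slip_tray above 40 N).
It also fails if it takes over 45 s, if anything falls off the work surface, if the arm or the gripper's body presses on something with over 40 N, if the wrist force passes 120 N, or if a joint passes its speed limit or range.

## Working session

There is one attempt and no reset: what is moved stays moved. The work goes in short steps, Python scripts to look and compute and a tool call to move; the robot and the scene stay as the last step left them, time stands still between calls to the robot, and variables do not carry over. Pictures are saved under pics/ and viewed, at most 10 in all, crops included, and the job is handed in when it is done.

Besides the shell and the picture viewer there is one more tool, called after ">>>" as name(argument=value, ...) on one line, values as JSON. play_rows: Moves the arm, as the interface text tells. Scaled input: -1 to 1 covers 30 mm each way for a shift and 0.15 rad each way for a turn. Its arguments: {"type":"object","properties":{"commands":{"type":"string"},"grip":{"type":"number"}},"required":["commands"]}

```bash
mkdir -p pics
cat > h.py <<'E'
import numpy as np, cv2
from station import r, cams
def snap(n):
    s=r.sense(); i=cams.camera_info(n); im,d=cams.capture(n)
    np.savez(f'{n}.npz',im=im,d=d,K=i['mtx'],R=i['R'],t=i['t']); return im,d
def load(n): return np.load(f'{n}.npz')
def pt(n,u,v,w=2):
    L=load(n); p=L['d'][v-w:v+w+1,u-w:u+w+1]; z=np.median(p[p>0])
    c=np.linalg.inv(L['K'])@[u,v,1]*z
    return L['R'].T@(c-L['t'])
def ray(n,u,v,z):
    L=load(n);R=L['R'];o=-R.T@L['t'];d=R.T@np.linalg.inv(L['K'])@[u,v,1]
    return o+d*(z-o[2])/d[2]
def proj(n,X):
    L=load(n);c=L['K']@(L['R']@np.array(X)+L['t']);return c[:2]/c[2]
E
python3 - <<'E'
from h import *
for n in ('scene','side'):
    im,d=snap(n); cv2.imwrite(f'pics/{n}1.png',im)
s=r.sense();print(s['time_s'],s['ee_rot'])
E
```

```text
0.1 [[-9.64666065e-01 -2.63474884e-01 -6.07696028e-04]
 [-2.63475565e-01  9.64664313e-01  1.84102019e-03]
 [ 1.01160090e-04  1.93608276e-03 -9.99998121e-01]]
```

View pics/scene1.png

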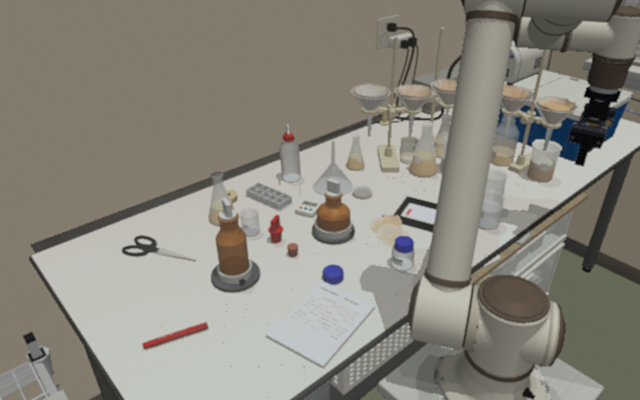

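View pics/side1.png

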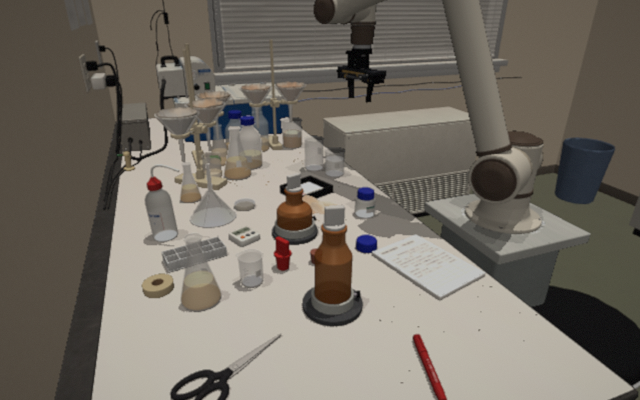

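The scene view shows the tall bottle's stopper at (228,207), the short bottle's stopper at (333,187), a red look-alike at (276,230) and the tray at (425,214), partly hidden by the arm. In the side view these are at (334,215), (293,183), (283,253) and (307,188). I choose the white stopper on the short, wide bottle and check it in a crop.

Run:
```python
from h import *
a=load('scene')['im'][165:255,295:475]; b=load('side')['im'][165:255,235:415]
cv2.imwrite('pics/c1.png',np.vstack([cv2.resize(x,(720,300),fx=0,fy=0,interpolation=2) if 0 else cv2.resize(x,None,fx=4,fy=3.3,interpolation=cv2.INTER_CUBIC) for x in (a,b)])[:600])
for n,u,v in (('scene',333,187),('side',293,183),('scene',228,207),('side',334,215),('scene',420,213),('side',310,188)):
    print(n,u,v,pt(n,u,v,1).round(4))
```

```text
scene 333 187 [ 0.5752 -0.1071  0.1477]
side 293 183 [ 0.5819 -0.1066  0.1456]
scene 228 207 [0.582  0.1996 0.2141]
side 334 215 [0.6017 0.1971 0.2063]
scene 420 213 [ 0.4658 -0.3463  0.0149]
side 310 188 [ 0.4524 -0.3439  0.0164]
```

View pics/c1.png

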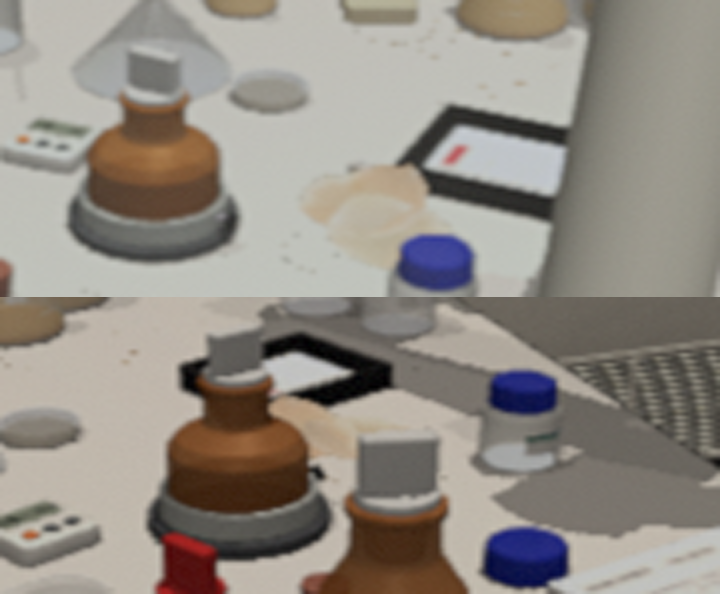

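The crop confirms it: the white tab sits on the short, wide bottle, and both views put it at about (0.578, -0.107, 0.147), which fits the stated 0.148. Next I move the wrist camera over it.

>>> play_rows(commands="0.6 0.75 0.2 0 0 0;0.6 0.75 0.2 0 0 0;0.6 0.75 0.2 0 0 0;0.6 0.75 0.2 0 0 0;0.6 0.75 0.2 0 0 0;0.6 0.75 0.2 0 0 0;0.6 0.75 0.2 0 0 0;0.6 0.75 0.2 0 0 0;0.6 0.75 0.2 0 0 0;0.6 0.75 0.2 0 0 0;0.6 0.75 0.2 0 0 0;0.6 0.75 0.2 0 0 0;0.6 0.75 0.2 0 0 0;0.6 0.75 0.2 0 0 0;0.6 0.75 0.2 0 0 0;0.6 0.75 0.2 0 0 0;0.6 0.75 0.2 0 0 0;0.6 0.75 0.2 0 0 0;0.6 0.75 0.2 0 0 0;0 0 0 0 0 0", grip=60)

```text
time_s: 2.1
tcp_pos: [0.5086, -0.1733, 0.3364]
ee_rot: [[-0.964, -0.267, 0.001], [-0.267, 0.964, 0.0], [-0.001, 0.0, -1.0]]
wrist_force: [0.0, -1.5, -0.5]
gripper_width: 0.69
gripper_force: 0.0
```

Run:
```python
from h import *
ims=[snap(n)[0] for n in ('wrist','scene','side')]
cv2.imwrite('pics/w2.png',ims[0])
s=r.sense();print(s['time_s'],s['tcp_pos'],s['joints'])
L=load('wrist');print(L['R'],L['t'])
print('proj tab',proj('wrist',[.578,-.107,.148]),'tray',proj('wrist',[.46,-.345,.013]),proj('scene',[.46,-.345,.013]))
```

```text
2.25 [ 0.50629699 -0.17540317  0.33595353] [-1.76262035e+00  9.86354841e+00 -3.38222922e-01 -1.00360112e-02
 -7.98809644e+01 -7.29402666e+01]
[[-0.26626708  0.96389859  0.00116014]
 [ 0.91873533  0.25342672  0.30282056]
 [ 0.2915943   0.08169701 -0.95304688]] [ 0.30229072 -0.49328233  0.36755324]
proj tab [353.66788751 249.51643582] tray [207.31252861  93.68174507] [421.23591049 214.5597066 ]
```

View pics/w2.png

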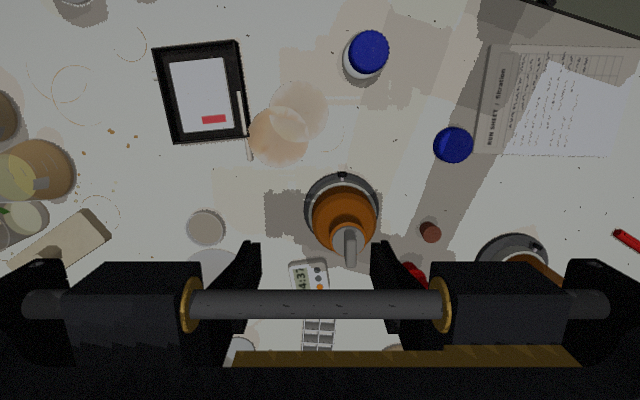

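The wrist view shows the tab at about (350,247), with its width running nearly along the image's vertical. The tray is at (200,93) with its slips clear, and the red stopper at (415,273) is half hidden. The depth map can give the tab's top outline.

Run:
```python
from h import *
def cloud(n):
    L=load(n);v,u=np.mgrid[:400,:640];z=L['d'];c=np.stack([u,v,np.ones_like(u)],-1)@np.linalg.inv(L['K']).T*z[...,None]
    return (c-L['t'])@L['R']
for n in('wrist','scene','side'):
    P=cloud(n);im=load(n)['im'];ok=load(n)['d']>0
    m=ok&(abs(P[...,0]-.578)<.035)&(abs(P[...,1]+.107)<.035)&(P[...,2]>.136)&(P[...,2]<.18)
    Q=P[m]
    if len(Q)>10:
        (c,s,a)=cv2.minAreaRect(Q[:,:2].astype(np.float32)*1000); print(n,len(Q),Q[:,2].max(),np.percentile(Q[:,2],[50,95]),c,s,a, Q.mean(0))
    t=ok&(P[...,2]>.156)&m
    if t.sum()>8:print('  top',t.sum(),cv2.minAreaRect(P[t][:,:2].astype(np.float32)*1000))
    w=ok&(im.min(-1)>110)&(abs(P[...,0]-.46)<.1)&(abs(P[...,1]+.345)<.1)&(P[...,2]>.008)&(P[...,2]<.025)
    if w.sum()>20:print('  slip',w.sum(),np.median(P[w][:,2]),cv2.minAreaRect(P[w][:,:2].astype(np.float32)*1000))
print(load('wrist')['im'][[93,247],[190,350]])
for uv in ((170,61),(227,53),(235,129),(180,135)):print(ray('wrist',*uv,.013).round(3))
im=cv2.resize(load('wrist')['im'][195:275,300:400],None,fx=6,fy=6,interpolation=2);cv2.imwrite('pics/t3.png',im)
```

```text
wrist 443 0.16731177822977944 [0.16469959 0.1664979 ] (576.04248046875, -112.78651428222656) (35.767173767089844, 12.250990867614746) 16.55133819580078 [ 0.57253201 -0.11472835  0.16013507]
  top 333 ((576.11328125, -112.76887512207031), (35.690093994140625, 12.16427230834961), 17.08447265625)
  slip 3896 0.013774671557656017 ((468.2062683105469, -332.8612365722656), (176.47854614257812, 117.27774047851562), 80.62442016601562)
scene 153 0.16788477071802765 [0.15328731 0.16563207] (576.6822509765625, -107.44483947753906) (38.50582504272461, 17.512887954711914) 24.0876407623291 [ 0.57509543 -0.1080905   0.15300331]
  top 66 ((576.3966064453125, -107.57254028320312), (37.88005828857422, 17.512887954711914), 24.0876407623291)
  slip 618 0.013104181661293044 ((475.6373596191406, -331.50665283203125), (131.5366973876953, 172.44749450683594), 3.1189839839935303)
side 175 0.16888075401881816 [0.15387021 0.16736735] (580.4938354492188, -108.9309310913086) (36.70664978027344, 13.387789726257324) 8.413554191589355 [ 0.58233733 -0.10788442  0.15361909]
  top 79 ((580.430908203125, -109.18248748779297), (36.75812911987305, 12.510054588317871), 10.360719680786133)
  slip 263 0.015833537891123375 ((464.5809326171875, -324.828857421875), (110.76727294921875, 165.33755493164062), 21.41945457458496)
[[158 156 153]
 [100 104 105]]
[ 0.431 -0.402  0.013]
[ 0.401 -0.328  0.013]
[ 0.498 -0.298  0.013]
[ 0.528 -0.374  0.013]
```

View pics/t3.png

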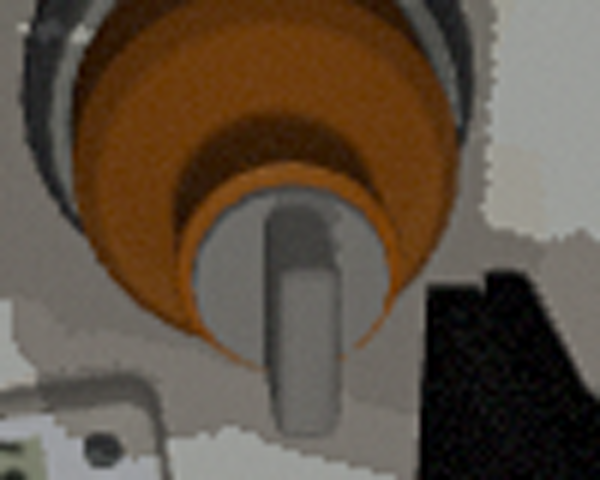

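```bash
cat >> h.py <<'E'
def cloud(n):
    L=load(n);v,u=np.mgrid[:400,:640];z=L['d'];c=np.stack([u,v,np.ones_like(u)],-1)@np.linalg.inv(L['K']).T*z[...,None]
    return (c-L['t'])@L['R']
def tab(zlo,zhi=.2,x=.578,y=-.109,n='wrist'):
    P=cloud(n);m=(load(n)['d']>0)&(abs(P[...,0]-x)<.035)&(abs(P[...,1]-y)<.035)&(P[...,2]>zlo)&(P[...,2]<zhi)
    Q=P[m];print(n,len(Q),np.median(Q[:,2]),cv2.minAreaRect(Q[:,:2].astype(np.float32)*1000))
E
python3 - <<'E'
from h import *
snap('wrist');tab(.158,.18)
s=r.sense();print(s['time_s'],s['tcp_pos'])
for uv in ((170,61),(227,53),(235,129),(180,135)):print(ray('wrist',*uv,.013).round(3))
E
```

```text
wrist 322 0.1653062892995183 ((575.6002807617188, -113.24407958984375), (34.66525650024414, 11.491641998291016), 17.254045486450195)
2.3 [ 0.50612318 -0.17574139  0.33606622]
[ 0.428 -0.403  0.013]
[ 0.397 -0.33   0.013]
[ 0.494 -0.3    0.013]
[ 0.524 -0.376  0.013]
```

>>> play_rows(commands="0.58 0.54 -0.2 0 0 0;0.58 0.54 -0.4 0 0 0;0.58 0.54 -0.9 0 0 0;0.58 0.54 -1 0 0 0;0 0 -1 0 0 0;0 0 -1 0 0 0;0 0 0 0 0 0;0 0 0 0 0 0;0 0 0 0 0 0")

```text
time_s: 3.2
tcp_pos: [0.5774, -0.1112, 0.2038]
ee_rot: [[-0.965, -0.263, 0.004], [-0.263, 0.965, -0.0], [-0.004, -0.001, -1.0]]
wrist_force: [-0.8, -0.6, 0.1]
gripper_width: 0.687
gripper_force: 0.0
```

Run:
```python
from h import *
im,_=snap('wrist');cv2.imwrite('pics/w4.png',im);tab(.158,.18)
s=r.sense();print(s['time_s'],s['tcp_pos'],proj('wrist',s['tcp_pos']),proj('wrist',[.576,-.111,.165]))
snap('side');tab(.158,.18,n='side')
```

```text
wrist 896 0.1653604404155971 ((576.3070068359375, -112.85746765136719), (35.60252380371094, 11.900350570678711), 16.893367767333984)
3.25 [ 0.57740857 -0.11110377  0.20388401] [315.96070328 260.29811968] [316.58576862 230.90044691]
side 68 0.16372504226317075 ((581.089599609375, -111.3349609375), (35.426177978515625, 12.804673194885254), 18.401514053344727)
```

View pics/w4.png

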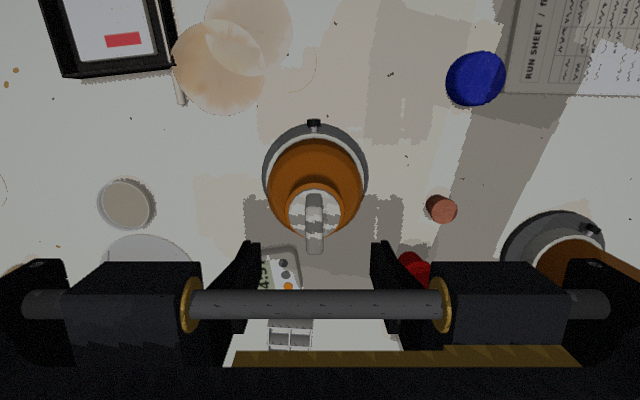

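The tab at (314,230) sits midway between the fingers at (250) and (380), and its angle of 17° matches the tool's 15°. I descend and grip.

>>> play_rows(commands="0 -0.04 -0.7 0 0 0;0 0 -0.7 0 0 0;0 0 -0.5 0 0 0;0 0 -0.3 0 0 0;0 0 0 0 0 0;0 0 0 0 0 0")

```text
time_s: 3.9
tcp_pos: [0.5771, -0.1119, 0.1366]
ee_rot: [[-0.965, -0.264, 0.002], [-0.264, 0.965, -0.0], [-0.002, -0.001, -1.0]]
wrist_force: [0.2, -0.5, 0.4]
gripper_width: 0.692
gripper_force: 0.0
```

>>> play_rows(commands="0 0 0 0 0 0;0 0 0 0 0 0;0 0 0 0 0 0;0 0 0 0 0 0;0 0 0 0 0 0;0 0 0 0 0 0;0 0 0 0 0 0;0 0 0 0 0 0", grip=4)

```text
time_s: 4.7
tcp_pos: [0.5765, -0.1122, 0.1356]
ee_rot: [[-0.965, -0.264, 0.0], [-0.264, 0.965, -0.001], [0.0, -0.001, -1.0]]
wrist_force: [0.1, -2.8, -0.1]
gripper_width: 0.132
gripper_force: 30.0
```

>>> play_rows(commands="0 0 0 0 0 0.8;0 0 0 0 0 0.8;0 0 0 0 0 0.8;0 0 0 0 0 0.8;0 0 0 0 0 0.8;0 0 0 0 0 0.8;0 0 0 0 0 0.8;0 0 0 0 0 0;0 0 0 0 0 0;0 0 0 0 0 0")

```text
time_s: 5.7
tcp_pos: [0.5775, -0.1129, 0.1358]
ee_rot: [[-0.448, -0.894, 0.002], [-0.894, 0.448, -0.002], [0.0, -0.003, -1.0]]
wrist_force: [2.6, -3.8, -1.4]
gripper_width: 0.134
gripper_force: 30.0
```

>>> play_rows(commands="0 0 0.1 0 0 0;0 0 0.1 0 0 0;0 0 0 0 0 0")

```text
time_s: 6.0
tcp_pos: [0.5772, -0.1125, 0.1416]
ee_rot: [[-0.448, -0.894, 0.002], [-0.894, 0.448, -0.001], [0.0, -0.002, -1.0]]
wrist_force: [3.2, -4.2, -3.0]
gripper_width: 0.14
gripper_force: 30.0
```

>>> play_rows(commands="0 0 0.2 0 0 0;0 0 0.3 0 0 0;0 0 0.4 0 0 0;0 0 0.5 0 0 0;0 0 0.5 0 0 0;0 0 0.5 0 0 0;0 0 0.5 0 0 0;0 0 0 0 0 0;0 0 0 0 0 0")

```text
time_s: 6.9
tcp_pos: [0.5761, -0.1113, 0.2288]
ee_rot: [[-0.447, -0.894, 0.0], [-0.894, 0.447, 0.001], [-0.001, 0.0, -1.0]]
wrist_force: [-0.6, 0.8, -1.0]
gripper_width: 0.135
gripper_force: 30.0
```

Run:
```python
from h import *
a,_=snap('wrist');b,_=snap('side');c,_=snap('scene')
o=np.vstack([cv2.resize(a,(640,400)),cv2.resize(b[140:250,230:390],None,fx=1.8,fy=1.8).copy()[:,:].copy() if 0 else np.hstack([cv2.resize(b[120:250,220:400],(320,200)),cv2.resize(c[130:260,280:460],(320,200))])])
cv2.imwrite('pics/w5.png',o)
print(r.sense()['time_s'],r.sense()['tcp_pos'],r.sense()['joints'])
```

```text
7.05 [ 0.57573189 -0.11158169  0.22757077] [ 4.82955879e+00  1.81562531e+01 -4.61624895e+00 -2.88644188e-02
 -6.73441288e+01 -3.14033067e+01]
```

View pics/w5.png

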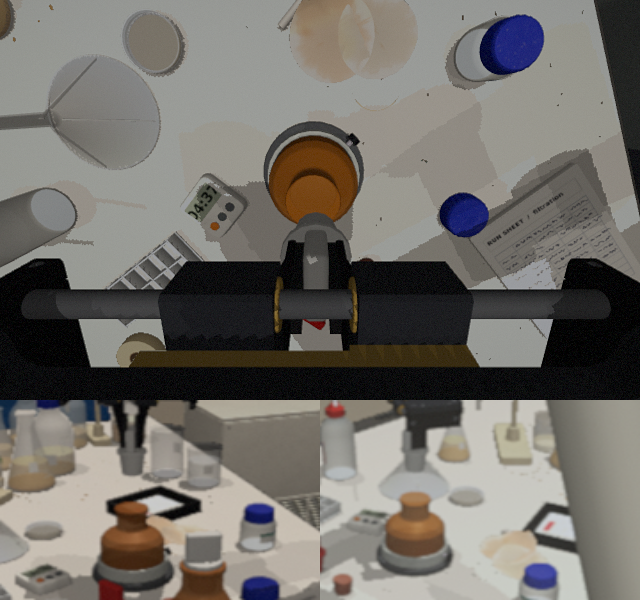

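The stopper is out and held upright, and the neck is empty. Next I carry it over the tray centre at about (0.462, -0.350).

>>> play_rows(commands="-0.2 -0.4 0 0 0 0;-0.38 -0.8 0 0 0 0;-0.38 -0.8 0 0 0 0;-0.38 -0.8 0 0 0 0;-0.38 -0.8 0 0 0 0;-0.38 -0.8 0 0 0 0;-0.38 -0.8 0 0 0 0;-0.38 -0.8 0 0 0 0;-0.38 -0.8 0 0 0 0;-0.38 -0.8 -0.3 0 0 0;-0.2 -0.4 -0.6 0 0 0;0 0 -1 0 0 0;0 0 -1 0 0 0;0 0 -0.5 0 0 0;0 0 0 0 0 0;0 0 0 0 0 0;0 0 0 0 0 0")

```text
time_s: 8.75
tcp_pos: [0.4625, -0.3524, 0.1279]
ee_rot: [[-0.447, -0.894, 0.002], [-0.894, 0.447, -0.001], [0.0, -0.002, -1.0]]
wrist_force: [-0.1, -0.1, -0.7]
gripper_width: 0.137
gripper_force: 30.0
```

Run:
```python
from h import *
a,_=snap('wrist');b,_=snap('side');c,_=snap('scene')
cv2.imwrite('pics/w6.png',np.vstack([a,np.hstack([cv2.resize(b[120:250,220:400],(320,200)),cv2.resize(c[130:260,330:510],(320,200))])]))
s=r.sense();print(s['time_s'],s['tcp_pos'],s['wrist_force'],s['gripper_width'])
```

```text
8.9 [ 0.46236216 -0.35200233  0.12772526] [ 0.03959544 -0.80254378 -1.10032118] 0.13376597611015179
```

View pics/w6.png

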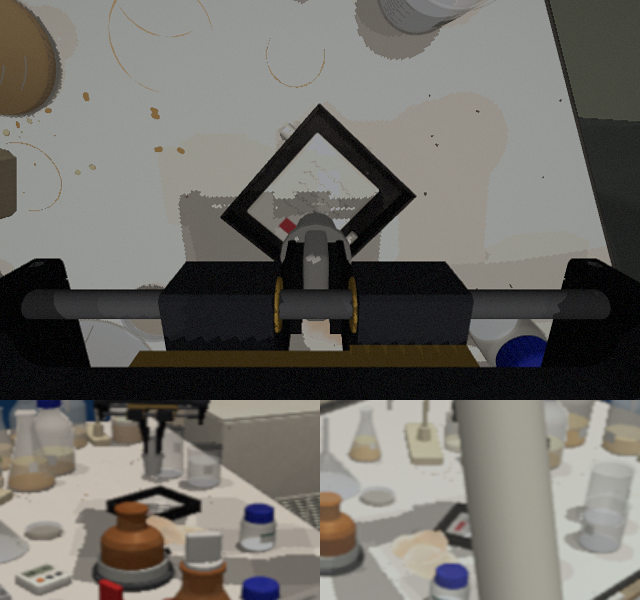

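Run:
```python
from h import *
print(proj('wrist',[.462,-.352,.026]),ray('wrist',415,196,.026),ray('wrist',221,216,.026),ray('wrist',320,104,.026))
```

```text
[314.98474302 203.59640948] [ 0.38329243 -0.3201761   0.026     ] [ 0.53965595 -0.37826327  0.026     ] [ 0.42206939 -0.42293921  0.026     ]
```

The tray's left and right corners put its centre at (0.4615, -0.349), directly below the stopper. I lower it.

>>> play_rows(commands="0 0.05 -0.5 0 0 0;0 0 -0.6 0 0 0;0 0 -0.5 0 0 0;0 0 -0.3 0 0 0;0 0 -0.15 0 0 0;0 0 -0.1 0 0 0;0 0 0 0 0 0;0 0 0 0 0 0")

```text
time_s: 9.7
tcp_pos: [0.4622, -0.3505, 0.0627]
ee_rot: [[-0.447, -0.894, 0.001], [-0.894, 0.447, -0.001], [0.0, -0.001, -1.0]]
wrist_force: [0.1, -0.6, -1.7]
gripper_width: 0.138
gripper_force: 30.0
```

>>> play_rows(commands="0 0 -0.05 0 0 0;0 0 0 0 0 0")

```text
time_s: 9.9
tcp_pos: [0.4619, -0.3503, 0.0608]
ee_rot: [[-0.448, -0.894, 0.0], [-0.894, 0.448, -0.0], [-0.0, -0.0, -1.0]]
wrist_force: [0.2, -0.5, -0.1]
gripper_width: 0.136
gripper_force: 30.0
```

>>> play_rows(commands="0 0 -0.04 0 0 0;0 0 0 0 0 0;0 0 0 0 0 0")

```text
time_s: 10.2
tcp_pos: [0.4618, -0.3503, 0.0593]
ee_rot: [[-0.448, -0.894, -0.0], [-0.894, 0.448, 0.0], [0.0, 0.0, -1.0]]
wrist_force: [-0.1, 0.3, -1.3]
gripper_width: 0.134
gripper_force: 30.0
```

>>> play_rows(commands="0 0 -0.03 0 0 0;0 0 0 0 0 0;0 0 0 0 0 0")

```text
time_s: 10.5
tcp_pos: [0.4618, -0.3502, 0.0584]
ee_rot: [[-0.448, -0.894, -0.0], [-0.894, 0.448, 0.0], [-0.0, 0.0, -1.0]]
wrist_force: [-0.5, 0.6, -1.3]
gripper_width: 0.134
gripper_force: 30.0
```

>>> play_rows(commands="0 0 -0.03 0 0 0;0 0 0 0 0 0;0 0 0 0 0 0")

```text
time_s: 10.8
tcp_pos: [0.4618, -0.3503, 0.0576]
ee_rot: [[-0.448, -0.894, 0.0], [-0.894, 0.448, -0.0], [0.0, -0.0, -1.0]]
wrist_force: [-0.5, -1.4, -0.2]
gripper_width: 0.132
gripper_force: 30.0
```

>>> play_rows(commands="0 0 -0.03 0 0 0;0 0 0 0 0 0;0 0 0 0 0 0")

```text
time_s: 11.1
tcp_pos: [0.4619, -0.3504, 0.0575]
ee_rot: [[-0.447, -0.894, 0.0], [-0.894, 0.447, -0.0], [0.0, -0.001, -1.0]]
wrist_force: [-0.9, 0.6, 5.6]
gripper_width: 0.136
gripper_force: 30.0
```

The foot touched down at about 5 N with the TCP at 0.0575. I open partly, let it settle, then rise.

>>> play_rows(commands="0 0 0.01 0 0 0;0 0 0 0 0 0;0 0 0 0 0 0;0 0 0 0 0 0;0 0 0 0 0 0", grip=50)

```text
time_s: 11.6
tcp_pos: [0.4617, -0.3502, 0.0567]
ee_rot: [[-0.448, -0.894, -0.0], [-0.894, 0.448, 0.0], [0.0, 0.0, -1.0]]
wrist_force: [-0.0, -0.5, -0.2]
gripper_width: 0.498
gripper_force: 0.0
```

>>> play_rows(commands="0 0 0.2 0 0 0;0 0 0.5 0 0 0;0 0 0.8 0 0 0;0 0 1 0 0 0;0 0 1 0 0 0;0 0 1 0 0 0;0 0 0.5 0 0 0;0 0 0 0 0 0;0 0 0 0 0 0")

```text
time_s: 12.5
tcp_pos: [0.4615, -0.3499, 0.2066]
ee_rot: [[-0.448, -0.894, -0.0], [-0.894, 0.448, 0.001], [-0.001, 0.0, -1.0]]
wrist_force: [-0.1, -0.2, -0.2]
gripper_width: 0.579
gripper_force: 0.0
```

Run:
```python
from h import *
a,_=snap('wrist');b,_=snap('side')
cv2.imwrite('pics/w7.png',np.vstack([a,cv2.resize(b[140:250,220:400],(327,200),)if 0 else np.hstack([cv2.resize(b[120:250,220:400],(320,200)),a[100:300,160:480]])]))
tab(.03,.12,.462,-.350); print(r.sense()['tcp_pos'],r.sense()['time_s'])
```

```text
wrist 1351 0.05449989573843789 ((460.5520324707031, -349.8050842285156), (39.061859130859375, 40.214012145996094), 62.6510124206543)
[ 0.46098554 -0.34979732  0.20545999] 12.6
```

View pics/w7.png

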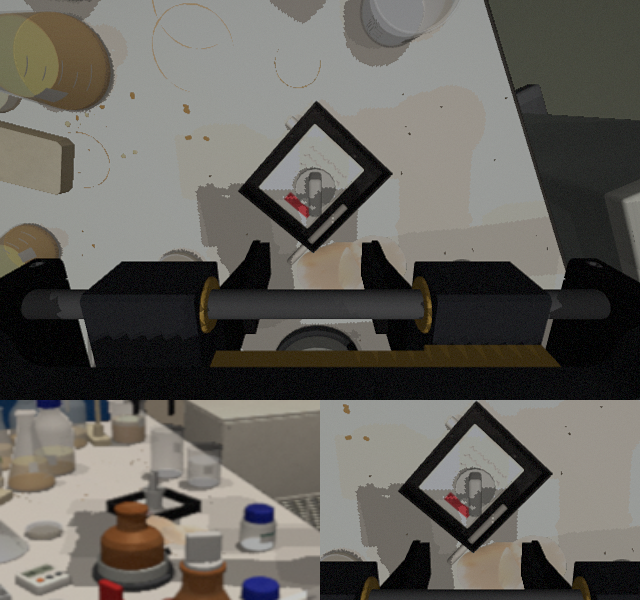

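The stopper stands upright in the middle of the tray at (315,185), and the gripper is clear of it.

```bash
python3 -c "
from station import r
print(r.finish_job())"
```

```text
the job is handed in; nothing more can be done
None
```

The stopper was twisted about 48°, drawn straight up out of the neck and left standing in the middle of the black tray, and the job was handed in at about 12.6 s; no verdict came back.

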